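# Slide the pinned lid home and snap the clip

## Robot

A 6-joint arm with a two-finger parallel gripper is mounted at the origin on the work surface. World frame = base frame: x ahead of the robot, y to its left, z up, the work surface at z = 0. Lengths are in m, angles in rad, forces in N, time in s.
With the tool pointing down it reaches from about 0.35 to 0.775 m from the base axis. Payload 7.3 kg.
Tool frame: the origin (TCP) lies at the very end of the fingers, on their centre line; the grasp point (between the pads) lies 19 mm behind it (robot.tcp_to_grasp is the distance from the TCP to the grasp point, in m); x points along the fingers, y is the direction in which the jaws open and shut, and the axes are right-handed (so a half turn about x gives the same grasp; the last joint's range is limited). The gripper opens to 92 mm and grips with 3 to 60 N. Pads are 19 mm wide; open, the fingers measure 130 mm over their backs; the gripper's body (75 mm by 190 mm) begins 47 mm behind the grasp point.
Start: joints at [-1.329, 0.342, 1.524, -0, 1.275, -0.146], TCP at [0.199, -0.486, 0.227] pointing down, gripper open.
Joint ranges: [-2.53, 2.53], [-0.77, 2.02], [0.04, 2.7], [-1, 4.14], [0.28, 2.66], [-3.11, 3.11]. Speed limits (rad/s): [2.57, 2.57, 3.14, 3.14, 3.14, 3.14].

## Interface

Orientations are given as [roll, pitch, yaw] about the fixed x, y, z axes, in that order (R = Rz(yaw) Ry(pitch) Rx(roll)).
In Python, from cell import robot gives the robot as it stands.
- The arm moves only by the tool move_arm, never from a script. Its argument "increments" is a list of rows, each a list of 4 numbers: the shift along the tool's x, y, z normalised to -1 to 1, where 1 is 40 cm, then the turn about the tool's x normalised to -1 to 1, where 1 is 60 degrees. In form: [[dx, dy, dz, twist], ...]. A call has 1 to 5 rows; each row is the pose to reach, as a shift and turn from the pose commanded when the call began, along the tool's axes at that moment; what a row does not reach only later rows make up. A row lasts 1/8 s, in which the tool goes at most 62.5 mm and 10.7 degrees, less where a joint would pass 70% of its speed; a pose out of reach is approached as far as the arm can. A call with a number of a shift or a turn outside -1 to 1 is refused whole. A call with a gripper value outside its range is refused whole. "gripper" is the closure, from 0 (fully open) to 1 (shut), set as the call begins (left out, the last holds). The fingers move at their own pace and stop on an object; "squeeze" is the grip in N (left out, the last holds). Time passes only in rows, so rows that repeat a pose let the fingers close. It gives the time, the measured TCP pose, the force and the opening at its end, in the units of the state.
- robot.observe(): the state, without advancing time (a new reading comes with each control period).
- robot.read_camera(name): name is "scene" or "top"; returns the picture (420x560x3 uint8, red, green, blue); there is no depth.
- robot.camera_params(name): a dict with "fx", "fy", "cx", "cy" (pixels), "R" (3x3) and "t" (3): a world point X has camera coordinates R X + t. Camera axes: x right, y down, z forward; pixel columns grow to the right and rows downward; lengths in m; the calibration is good to about 2 mm. A picture is of the moment at which its call begins. camera_params takes no time and is no camera call.
- robot.hand_in(): hands the job in, once; it reports no verdict.
The state is a dict: "time": time; "qpos": joint angles; "qvel": joint speeds; "joint_efforts": joint torques, N m; "tool_pos": TCP position; "tool_rot": TCP orientation; "contact_force": force on the tool from outside, world axes, zero at the start; "torque": the same for the moment, N m; "opening": finger opening in m.
Only numpy, scipy, OpenCV 4.12 (cv2) and the standard library are available. Lean on these libraries where they do the work, as an engineer would, in place of code of your own. Each camera call takes 0.05 s, during which the arm holds its last target.

## Task

The lid of the stainless box has been left pushed back on the box. Slide it forward, without lifting it off the box, until its two holes drop over the two dowel pins and it lies fully home on its seat, then swing the spring clip down across it until the catch holds it, and let go without setting the catch off. Do not disturb the other things on the shelf.

Things in the scene. Friction and masses are not known exactly. Their poses are not given: they have to be found in the camera images.
- box: Stainless box fixed to the marble shelf, 195 mm long (x) by 144 mm wide (y). Origin at shelf level under the centre of the lid's seat; x is the way the lid must slide, from the closed rear deck (near the robot) to the open mouth; z up. The mouth (x -47 to 60 mm) has a seat rim 50 mm above the shelf, with no front stop: only the pins stop the lid.
- deck_edge (a point): Middle of the front edge of the box's flat rear deck, at box x -47, y 0, z 58 mm (8 mm above the seat). The deck runs back to x -135 mm. Guide rails at its sides (inner faces y +-67 mm, 66 mm high, from x -135 to -15 mm) lead the lid with 2 mm of play each side.
- pin0 (a point): Tip of the left dowel pin on the seat, in the box's frame at x -12, y +50, z 57 mm. The pin is 12 mm thick, 7 mm tall, with a tapered top; its tip is 1 mm below the deck, so the lid slides over it.
- pin1 (a point): Tip of the right dowel pin, the same, at box x -12, y -50, z 57 mm.
- lid: Loose metal lid 90 (x) x 130 (y) x 6 mm, about 0.3 kg. Origin: centre of its underside; axes as the box's. A push lip 80 mm wide stands on its rear edge (x -45 to -40 mm), from 5 to 25 mm above the underside. Starts on the deck 60 to 78 mm behind its seat. Seated, its origin is on the box's z axis at 50 mm, its rear edge 2 mm in front of the deck.
- hole0 (a point): Centre of the lid's left hole, at the underside: lid x -12, y +50 mm. The hole is 16 mm wide and goes through.
- hole1 (a point): Centre of the lid's right hole, at the underside: lid x -12, y -50 mm, 16 mm wide.
- clip (a joint): Spring clip's angle, rad: 0 flat across the lid, 1.0 sprung up (start; leaning over the mouth, 57 degrees from level). Stop at -0.02; rests at about 0.01 when caught. Spring 0.13 N m when up, 0.35 N m when flat; let go before it is caught, it flies up.
- clip_hinge (a point): The clip's hinge axis, along the box's x, at box x 20, y 80, z 62.5 mm. The clip is a flat steel arm, 16 mm wide (along x) and 5 mm thick, centred on the axis, running from it towards box -y, with a cross bar at its end. Flat, its underside is 4 mm above the seated lid; it cannot close on a lid that is not down.
- clip_bar (a point): Middle of the cross bar at the clip's free end, 160 mm from the hinge axis (8 mm round bar, 30 mm long along the box's x). It goes under the catch's nose.
- catch (a joint): Travel of the spring catch, m: 0 at rest, up to 0.010 pushed outwards (box -y). The clip's bar, pressed down, pushes it out by about 6 mm against 1.6 to 3 N and it snaps back above the bar. Pushed outwards by hand by 6 mm it lets the clip fly up.
- catch_nose (a point): Inner edge of the catch's nose, at box x 20, y -78.5, z 69.5 mm (22 mm wide along x); the catch reaches 20 mm outwards from here and up to 87 mm above the shelf.
- hinge_cover: White ceramic seat-hinge cover, a rounded block 85 x 48 x 38 mm, loose beside the box; leave alone. Origin under its centre.
- shower_holder: Black plastic shower holder, 60 mm square foot with a tilted cup, about 70 mm tall, loose beside the box; leave alone. Origin under its foot.
- nut: Large chrome hexagon nut, 63 mm across its flats, 28 mm tall, loose beside the box; leave alone. Origin under its centre.
- tee: Blue plastic tee fitting, 100 mm long, lying, 38 mm tall, loose beside the box; leave alone. Origin under its centre.
Mind the look-alikes: they are no part of the job. Of the things shaped like the lid, the metal one is meant.

How it is judged:
By the outcome, as a careful person would: the job done as asked, in the order asked, and still so for the second after the job is handed in, with the robot touching nothing.
It also fails if it takes over 53 s, if anything falls off the work surface, if the arm or the gripper's body presses on something with over 40 N, if the wrist force passes 120 N, or if a joint passes its speed limit or range.

## Working session

There is one attempt and no reset: what is moved stays moved. The work goes in short steps, Python scripts to look and compute and a tool call to move; the robot and the scene stay as the last step left them, time stands still between calls to the robot, and variables do not carry over. Pictures are saved under pics/ and viewed, and the job is handed in when it is done.

Besides the shell and the picture viewer there is one more tool, called after ">>>" by a JSON object that holds its "api" and its "payload", one argument or row to a line. move_arm: Moves the arm, as the interface text tells. Its arguments: {"type":"object","properties":{"increments":{"type":"array","items":{"type":"array","items":{"type":"number"}}},"gripper":{"type":"number"},"squeeze":{"type":"number"}},"required":["increments"]}

```bash
ls; mkdir -p pics; python3 - <<'E'
from cell import robot
import cv2
print(robot.observe())
for n in("scene","top"):
    cv2.imwrite(f"pics/{n}0.png",robot.read_camera(n)[:,:,::-1])
    print(robot.camera_params(n))
E
```

```text
pics
{'time': 0.0, 'qpos': array([-1.32903500e+00,  3.42734416e-01,  1.52502349e+00, -4.71485564e-05,
        1.27540403e+00, -1.46013854e-01]), 'qvel': array([ 0.00047078, -0.00128373,  0.00040241,  0.00265203, -0.00098184,
       -0.00038999]), 'joint_efforts': array([ 2.30801488e-03, -4.31235623e+01, -2.44217205e+01,  7.20438897e-02,
        5.57907403e-02, -1.17971181e-04]), 'tool_pos': array([ 0.19841828, -0.48561332,  0.22603664]), 'tool_rot': array([-1.68808858,  1.56922639,  1.84129302]), 'contact_force': array([ 0.18893291, -0.27510049, -0.51429811]), 'torque': array([ 0.01159024, -0.00422186,  0.04946077]), 'opening': 0.0917094985302108}
{'fx': 481.31786491354785, 'fy': 481.31786491354785, 'cx': 276.36923270835155, 'cy': 206.10481877816272, 'R': array([[ 0.64596495,  0.76336649, -0.00094235],
       [ 0.45428317, -0.38540842, -0.80317318],
       [-0.61347868,  0.51839363, -0.59574488]]), 't': array([-0.40043026, -0.18741318,  1.2011937 ])}
{'fx': 461.5383073791956, 'fy': 461.5383073791956, 'cx': 281.4434887739563, 'cy': 209.0987256412652, 'R': array([[-0.01940771, -0.99950916, -0.02459219],
       [-0.99456317,  0.02181697, -0.10182397],
       [ 0.10231052,  0.02248231, -0.99449842]]), 't': array([0.05506711, 0.56463449, 0.98761952])}
```

View pics/scene0.png

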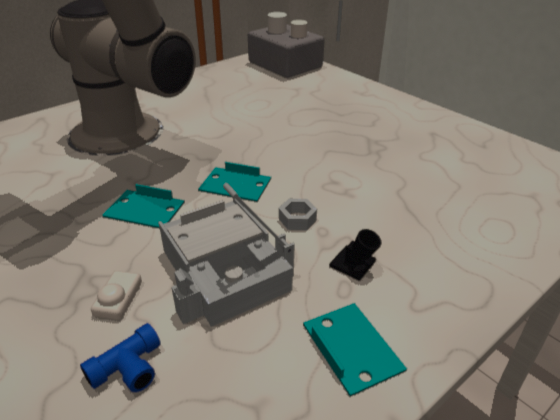

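View pics/top0.png

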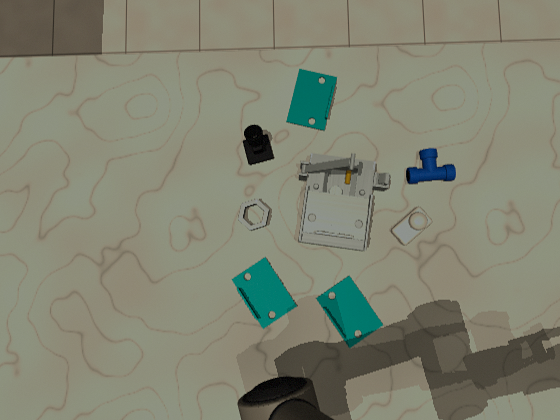

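The scene view shows the grey metal lid on the box at about (215,235), with three teal look-alike lids lying loose. In the top view the metal lid is at (337,218), and the teal ones are at (312,98), (264,292) and (349,310). The one on the box is metal and matches the task, so I'll enlarge it to confirm.

```bash
python3 - <<'E'
import cv2
a=cv2.imread("pics/top0.png")[140:260,280:410]
cv2.imwrite("pics/topc.png",cv2.resize(a,None,fx=5,fy=5,interpolation=cv2.INTER_CUBIC)[:600])
a=cv2.imread("pics/scene0.png")[175:325,150:310]
cv2.imwrite("pics/scc.png",cv2.resize(a,None,fx=4,fy=4,interpolation=cv2.INTER_CUBIC))
E
```

```text
(no output)
```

View pics/topc.png

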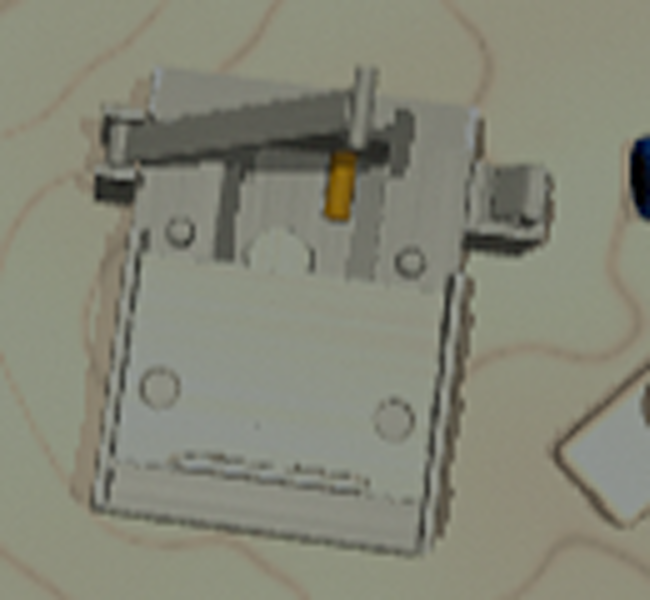

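View pics/scc.png

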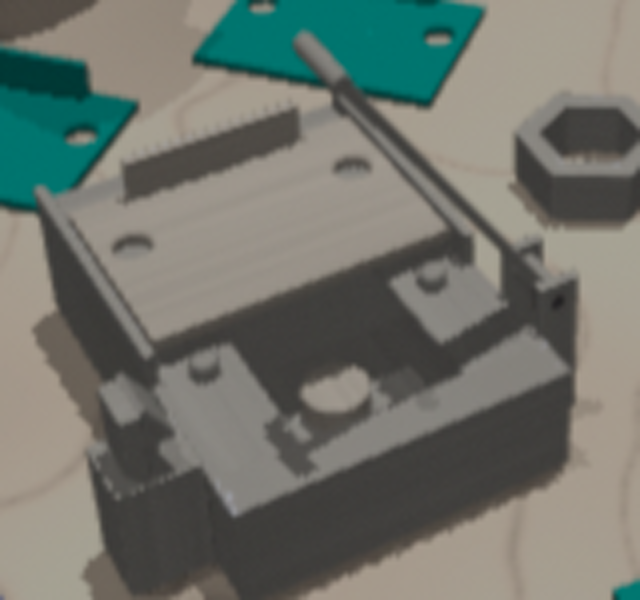

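The crop confirms it. Grey metal lid on the deck, with holes at top-view px (312,217.6) and (358.8,224). Pins at (316,186.2) and (362.2,192.4). Clip hinge on the left at (304,169), catch on the right at (381,181).

```bash
cat > h.py <<'E'
import numpy as np
from cell import robot
def ray(n,uv,z):
    c=robot.camera_params(n);R=c['R'];t=c['t']
    d=R.T@np.array([(uv[0]-c['cx'])/c['fx'],(uv[1]-c['cy'])/c['fy'],1]);o=-R.T@t
    return o+d*(z-o[2])/d[2]
def proj(n,X):
    c=robot.camera_params(n);p=c['R']@np.asarray(X)+c['t'];return np.array([c['fx']*p[0]/p[2]+c['cx'],c['fy']*p[1]/p[2]+c['cy']])
E
python3 - <<'E'
from h import *
P={'pin0':(.057,(316,186.2),(258,243.)),'pin1':(.057,(362.2,192.4),(201,265.7)),
'h0':(.064,(312,217.6),(238,216.5)),'h1':(.064,(358.8,224),(183,236.2)),
'deckL':(.066,(280+100/5,140+505/5),None),'deckR':(.066,(280+425/5,140+550/5),None)}
W={}
for k,(z,a,b) in P.items():
    W[k]=ray('top',a,z);print(k,W[k].round(4), ray('scene',b,z).round(4) if b else '')
for a,b in (('pin0','pin1'),('h0','h1')):
    d=W[a]-W[b];print(np.linalg.norm(d),np.degrees(np.arctan2(d[1],d[0]))-90)
    s=ray('scene',P[a][2],P[a][0])-ray('scene',P[b][2],P[b][0]);print(' sc',np.linalg.norm(s),np.degrees(np.arctan2(s[1],s[0]))-90)
print(robot.observe()['time'])
E
```

```text
pin0 [ 0.6107 -0.0325  0.057 ] [ 0.6147 -0.0341  0.057 ]
pin1 [ 0.595 -0.131  0.057] [ 0.5998 -0.1328  0.057 ]
h0 [ 0.5426 -0.0219  0.064 ] [ 0.5456 -0.0223  0.064 ]
h1 [ 0.5269 -0.1202  0.064 ] [ 0.5299 -0.1208  0.064 ]
deckL [0.4935 0.0048 0.066 ] 
deckR [ 0.4719 -0.1309  0.066 ] 
0.09968766858216815 -9.065048508291113
 sc 0.09972826582388246 -8.596094094182675
0.09961620656456222 -9.058351206249739
 sc 0.09971783771038374 -9.037496840422293
0.1
```

Yaw is about -9.05°, and the hole and pin spacings come out at 99.7 mm against 100. The lid is about 70 mm behind its seat, within the stated 60–78. Next I'll set up the box frame and work out the first move: fingers 40 mm apart along box y, behind the lip.

```bash
cat >> h.py <<'E'
from scipy.spatial.transform import Rotation as Ro
yaw=np.radians(-9.05)
bx=np.array([np.cos(yaw),np.sin(yaw),0]);by=np.array([-np.sin(yaw),np.cos(yaw),0])
pm=np.array([0.6050,-0.0826,0]); O=pm+0.012*bx
def B(x,y,z): return O+bx*x/1000+by*y/1000+np.array([0,0,z/1000])
def toB(X): d=np.asarray(X)-O; return np.array([d@bx,d@by,X[2]])*1000
def inc(target):
    s=robot.observe();R=Ro.from_euler('xyz',s['tool_rot']).as_matrix()
    ang=np.degrees(np.arctan2(R[:,1]@bx,R[:,1]@by))
    return (R.T@(target-s['tool_pos'])/0.4).round(4),R.round(3),ang
def st():
    s=robot.observe();print('t',s['time'].__round__(2),'box',toB(s['tool_pos']).round(1),'F',(np.array([s['contact_force']@bx,s['contact_force']@by,s['contact_force'][2]])).round(1),'open',round(s['opening'],4))
E
python3 - <<'E'
from h import *
print(inc(B(-130,0,200)));st()
# check with other features
for n,X in dict(bar=B(20,-7,196.7),nose=B(20,-78.5,69.5),hinge=B(20,80,62.5),deckR=B(-135,-67,66)).items(): print(n,proj('top',X).round(1),proj('scene',X).round(1))
E
```

```text
(array([ 0.0665, -0.7015, -1.0697]), array([[-0.   ,  0.378, -0.926],
       [ 0.001, -0.926, -0.378],
       [-1.   , -0.001, -0.   ]]), np.float64(148.73179596393425))
t 0.1 box [-350.1 -462.   226.1] F [ 0.1  0.5 -0.4] open 0.0919
bar [352.9 160.8] [229.9 191. ]
nose [378.7 177.5] [190.5 278.5]
hinge [304.5 168.3] [284.1 244.4]
deckR [364.3 249.5] [160.5 220.7]
```

>>> {"api": "move_arm", "payload": {
  "increments": [
    [0, -0.1, -0.14, 0.15],
    [0, -0.2, -0.28, 0.3],
    [0, -0.3, -0.42, 0.45],
    [0, -0.38, -0.56, 0.52],
    [0, -0.45, -0.68, 0.52]
  ],
  "gripper": 0.565
}}

```text
time: 0.72
tool_pos: [0.3739, -0.2267, 0.2267]
tool_rot: [2.385, 1.571, -0.915]
contact_force: [1.0, -0.7, -0.2]
opening: 0.0464
```

```bash
python3 - <<'E'
from h import *
print(inc(B(-132,0,150)));st()
E
```

```text
(array([ 0.1917, -0.4467, -0.2137]), array([[ 0.   , -0.157, -0.988],
       [-0.   , -0.988,  0.157],
       [-1.   ,  0.   , -0.   ]]), np.float64(-179.98920059562002))
t 0.72 box [-217.5 -178.7  226.7] F [ 1.1 -0.6 -0.2] open 0.0464
```

>>> {"api": "move_arm", "payload": {
  "increments": [
    [0, -0.15, -0.07, 0],
    [0, -0.3, -0.14, 0],
    [0.05, -0.44, -0.21, 0],
    [0.15, -0.44, -0.21, 0],
    [0.15, -0.44, -0.21, 0]
  ]
}}

```text
time: 1.35
tool_pos: [0.4817, -0.0662, 0.1641]
tool_rot: [-0.112, 1.563, 2.875]
contact_force: [-0.3, -0.0, -0.2]
opening: 0.0403
```

```bash
python3 - <<'E'
from h import *
print(inc(B(-131,0,68)));st()
import cv2
cv2.imwrite("pics/s1.png",cv2.resize(robot.read_camera('scene')[120:330,100:380,::-1],None,fx=2.8,fy=2.8))
E
```

```text
(array([ 0.2401, -0.0078, -0.015 ]), array([[-0.007, -0.154, -0.988],
       [ 0.002, -0.988,  0.154],
       [-1.   , -0.001,  0.007]]), np.float64(179.8034096316042))
t 1.35 box [-136.3   -3.2  164.1] F [-0.2 -0.1 -0.2] open 0.0403
```

View pics/s1.png

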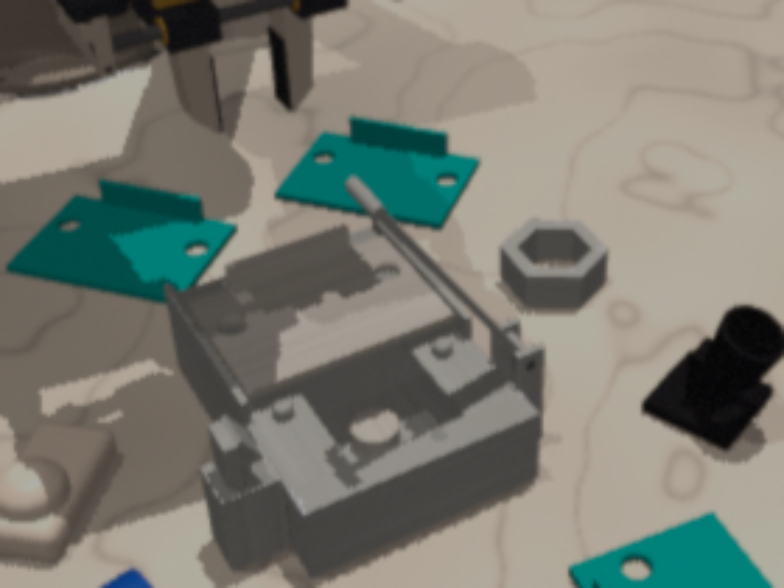

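The fingers hang 40 mm apart over the rear of the deck, behind the lip (crop px (215,125) and (290,105)). I'll go down next.

>>> {"api": "move_arm", "payload": {
  "increments": [
    [0.08, -0.003, 0, 0],
    [0.14, -0.003, 0, 0],
    [0.18, -0.003, 0, 0],
    [0.18, -0.003, 0, 0]
  ]
}}

```text
time: 1.9
tool_pos: [0.4838, -0.0677, 0.0955]
tool_rot: [1.945, 1.571, -1.355]
contact_force: [-1.0, -0.0, 0.3]
opening: 0.0401
```

```bash
python3 - <<'E'
from h import *
print(inc(B(-130,0,68))[0]);st()
import cv2
cv2.imwrite("pics/s2.png",cv2.resize(robot.read_camera('scene')[150:300,120:310,::-1],None,fx=4,fy=4))
E
```

```text
[ 0.0687 -0.011  -0.0101]
t 1.9 box [-134.    -4.4   95.5] F [-1.  -0.2  0.3] open 0.0401
```

View pics/s2.png

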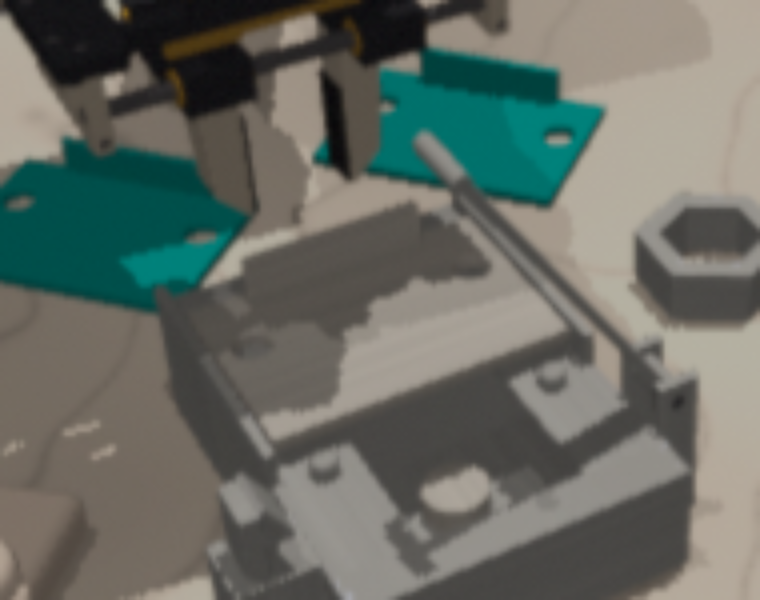

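>>> {"api": "move_arm", "payload": {
  "increments": [
    [0.03, -0.011, 0, 0],
    [0.06, -0.011, 0, 0],
    [0.064, -0.011, 0, 0],
    [0.064, -0.011, 0, 0]
  ]
}}

```text
time: 2.45
tool_pos: [0.4845, -0.0622, 0.0689]
tool_rot: [0.105, 1.57, 3.09]
contact_force: [0.2, 1.1, 0.1]
opening: 0.0399
```

```bash
python3 - <<'E'
from h import *
print(inc(B(-115-9.5,0,70))[0]);st()
import cv2
cv2.imwrite("pics/s3.png",cv2.resize(robot.read_camera('scene')[150:300,120:310,::-1],None,fx=4,fy=4))
E
```

```text
[-0.0027  0.0031 -0.0243]
t 2.45 box [-134.2    1.2   68.9] F [0.  1.1 0.1] open 0.0399
```

View pics/s3.png

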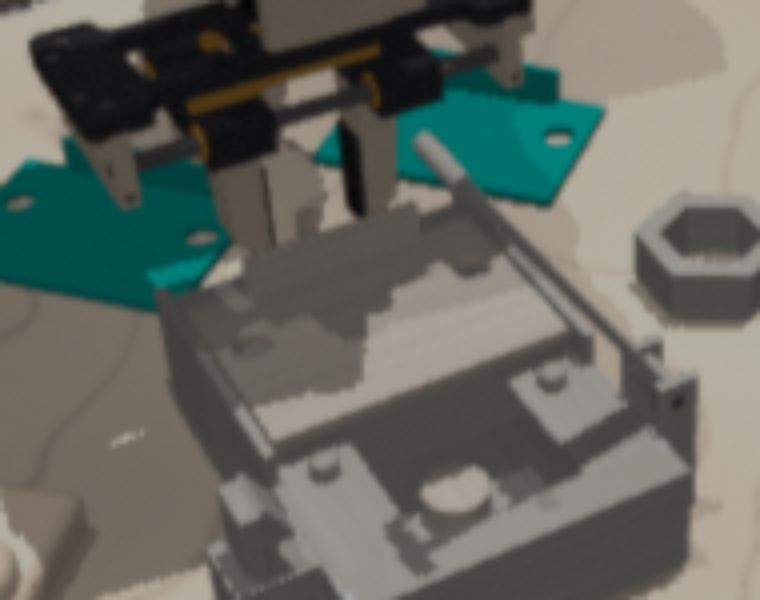

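>>> {"api": "move_arm", "payload": {
  "increments": [
    [0, 0.002, -0.024, 0],
    [0, 0.002, -0.045, 0],
    [0, 0.002, -0.065, 0],
    [0, 0.002, -0.085, 0],
    [0, 0.002, -0.1, 0]
  ]
}}

```text
time: 3.12
tool_pos: [0.5244, -0.0693, 0.0691]
tool_rot: [0.921, 1.571, -2.378]
contact_force: [-3.8, 0.1, 3.8]
opening: 0.0397
```

```bash
python3 - <<'E'
from h import *
print(inc(B(-45-9.5,0,69))[0]);st()
import cv2
cv2.imwrite("pics/s4.png",cv2.resize(robot.read_camera('scene')[150:300,120:310,::-1],None,fx=4,fy=4))
E
```

```text
[ 0.0003  0.0012 -0.098 ]
t 3.12 box [-93.7   0.4  69.1] F [-3.8 -0.5  3.8] open 0.0397
```

View pics/s4.png

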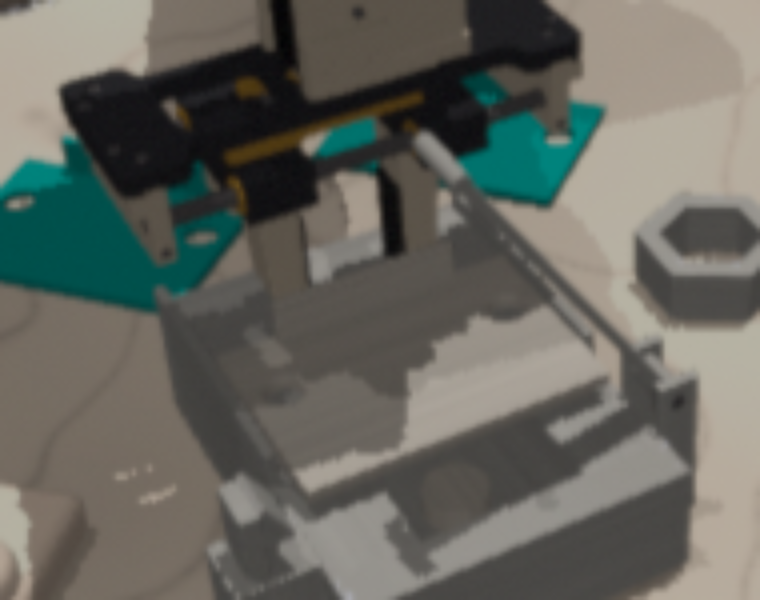

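The lid slides along, its front edge now over the pins. I'll continue more slowly.

>>> {"api": "move_arm", "payload": {
  "increments": [
    [0, 0, -0.015, 0],
    [0, 0, -0.03, 0],
    [0, 0, -0.045, 0],
    [0, 0, -0.06, 0],
    [0, 0, -0.07, 0]
  ]
}}

```text
time: 3.8
tool_pos: [0.552, -0.0737, 0.0691]
tool_rot: [2.119, 1.571, -1.179]
contact_force: [-1.2, 0.3, -0.2]
opening: 0.0398
```

```bash
python3 - <<'E'
from h import *
print(inc(B(-45-9.5,0,69))[0]);st()
import cv2
cv2.imwrite("pics/s5.png",cv2.resize(robot.read_camera('scene')[150:300,120:310,::-1],None,fx=4,fy=4))
E
```

```text
[ 0.0002  0.0011 -0.0282]
t 3.8 box [-65.8   0.4  69.1] F [-1.2  0.1 -0.2] open 0.0398
```

View pics/s5.png

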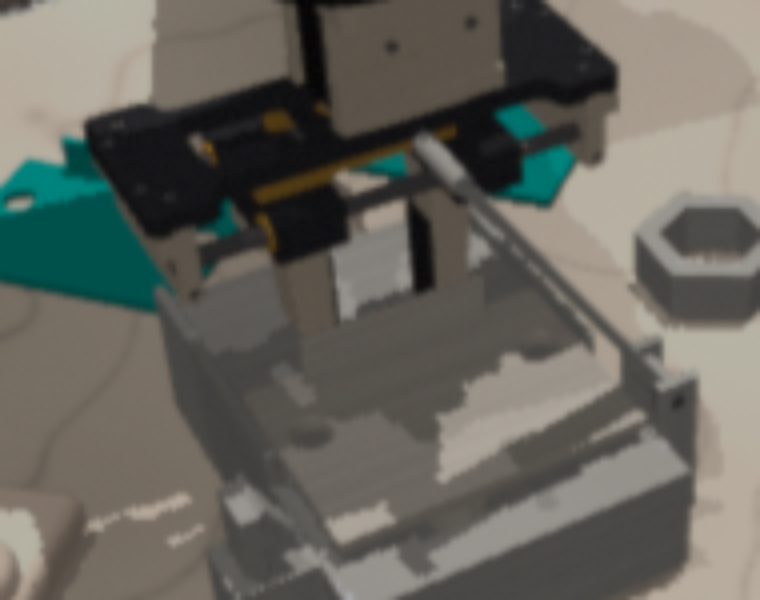

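>>> {"api": "move_arm", "payload": {
  "increments": [
    [0, 0, -0.006, 0],
    [0, 0, -0.012, 0],
    [0, 0, -0.017, 0],
    [0, 0, -0.02, 0],
    [0, 0, -0.02, 0]
  ]
}}

```text
time: 4.47
tool_pos: [0.5598, -0.075, 0.0692]
tool_rot: [2.959, 1.57, -0.34]
contact_force: [-0.1, 0.2, -0.5]
opening: 0.0399
```

```bash
python3 - <<'E'
from h import *
print(inc(B(-45-9.5,0,69))[0]);st()
E
```

```text
[ 0.0005  0.0011 -0.0084]
t 4.47 box [-57.8   0.4  69.2] F [-0.2  0.2 -0.5] open 0.0399
```

>>> {"api": "move_arm", "payload": {
  "increments": [
    [0, 0, -0.002, 0],
    [0, 0, -0.004, 0],
    [0, 0, -0.006, 0],
    [0, 0, -0.006, 0]
  ]
}}

```text
time: 4.97
tool_pos: [0.5619, -0.0752, 0.0691]
tool_rot: [1.334, 1.571, -1.964]
contact_force: [-2.2, 0.4, 1.3]
opening: 0.0399
```

```bash
python3 - <<'E'
from h import *
print(inc(B(-45-9.5,0,69))[0]);st()
import cv2
cv2.imwrite("pics/s6.png",cv2.resize(robot.read_camera('scene')[150:300,120:310,::-1],None,fx=4,fy=4))
E
```

```text
[ 0.0002  0.0012 -0.0032]
t 4.97 box [-55.8   0.5  69.1] F [-2.2  0.   1.3] open 0.0399
```

View pics/s6.png

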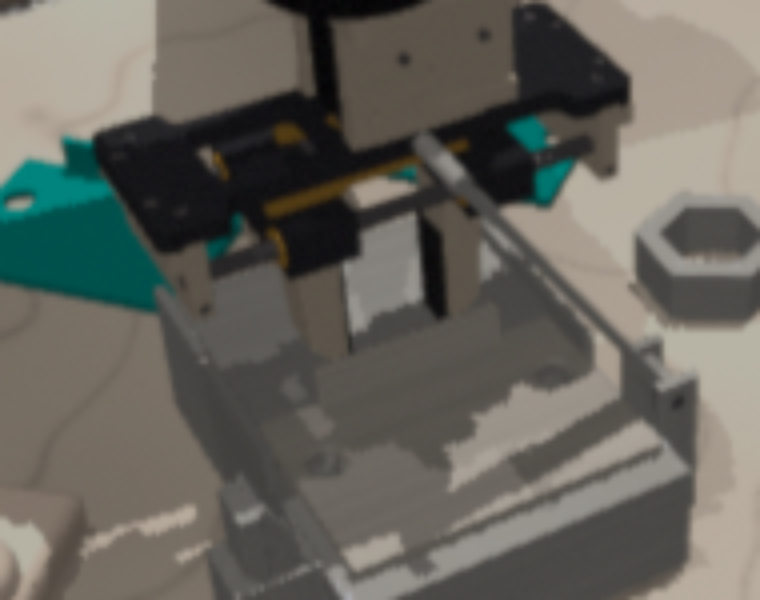

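A pin now shows in the near hole at crop px (328,463), so the lid is close. I'll inch it forward.

>>> {"api": "move_arm", "payload": {
  "increments": [
    [0, 0, -0.002, 0],
    [0, 0, -0.004, 0],
    [0, 0, -0.004, 0]
  ]
}}

```text
time: 5.4
tool_pos: [0.5624, -0.0752, 0.069]
tool_rot: [-0.029, 1.568, 2.956]
contact_force: [-6.2, 0.9, 4.2]
opening: 0.0403
```

```bash
python3 - <<'E'
from h import *
st()
import cv2
cv2.imwrite("pics/s7.png",cv2.resize(robot.read_camera('scene')[200:300,160:300,::-1],None,fx=5,fy=5))
E
```

```text
t 5.4 box [-55.2   0.6  69. ] F [-6.3 -0.1  4.2] open 0.0403
```

View pics/s7.png

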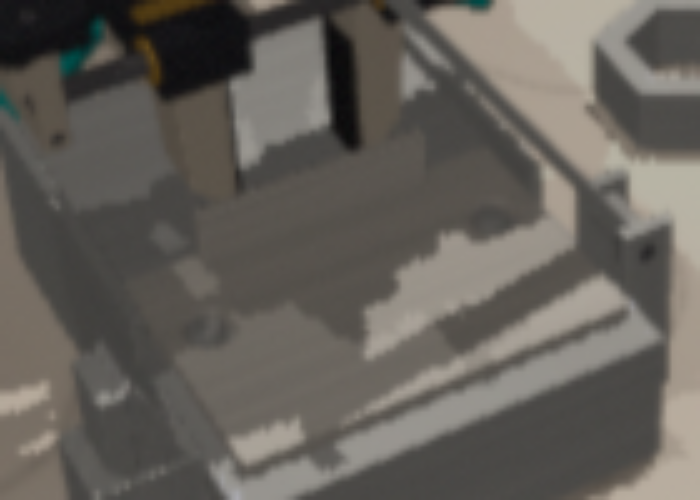

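```bash
python3 - <<'E'
from h import *
for dx in(-2,0,2):
  for nm,f in dict(seated=lambda x,z:50+z,tilt=lambda x,z:50+z+8*(45-x)/90).items():
    print(dx,nm,'lipTR',proj('scene',B(dx-45,40,f(-45,25))).round(1),'frontR top',proj('scene',B(dx+45,-65,f(45,6))).round(1),'frontL',proj('scene',B(dx+45,65,f(45,6))).round(1),'h1',proj('scene',B(dx-12,-50,f(-12,6))).round(1),'h0',proj('scene',B(dx-12,50,f(-12,6))).round(1))
print('pins',[proj('scene',B(-12,s,57)).round(1) for s in(50,-50)])
E
```

```text
-2 seated lipTR [241.6 223.8] frontR top [206.6 291.6] frontL [283.7 259.3] h1 [200.  264.2] h0 [257.1 242. ]
-2 tilt lipTR [241.3 220. ] frontR top [206.6 291.6] frontL [283.7 259.3] h1 [199.7 261.8] h0 [257.1 239.6]
0 seated lipTR [242.1 224.5] frontR top [207.2 292.5] frontL [284.4 260.1] h1 [200.5 265. ] h0 [257.8 242.7]
0 tilt lipTR [241.9 220.6] frontR top [207.2 292.5] frontL [284.4 260.1] h1 [200.2 262.6] h0 [257.7 240.3]
2 seated lipTR [242.7 225.1] frontR top [207.8 293.4] frontL [285.1 260.9] h1 [201.1 265.8] h0 [258.4 243.4]
2 tilt lipTR [242.5 221.3] frontR top [207.8 293.4] frontL [285.1 260.9] h1 [200.8 263.4] h0 [258.3 241. ]
pins [array([257.7, 242.2]), array([200.5, 264.5])]
```

The lip corner (244,226) and near hole (202,265) match the seated, dropped prediction (242,225)/(201,265) rather than the tilted one. The 6 N is the lid stopping against the pins. I'll back off and lift.

>>> {"api": "move_arm", "payload": {
  "increments": [
    [0, 0, 0.008, 0],
    [0, 0, 0.02, 0],
    [-0.1, 0, 0.02, 0],
    [-0.22, 0, 0.02, 0],
    [-0.36, 0, 0.02, 0]
  ]
}}

```text
time: 6.08
tool_pos: [0.5552, -0.0741, 0.2141]
tool_rot: [-0.122, 1.57, 2.863]
contact_force: [0.8, 0.0, 0.2]
opening: 0.0399
```

```bash
python3 - <<'E'
from h import *
st()
import cv2
cv2.imwrite("pics/s8.png",cv2.resize(robot.read_camera('scene')[200:310,160:300,::-1],None,fx=5,fy=5))
cv2.imwrite("pics/t8.png",cv2.resize(robot.read_camera('top')[140:260,280:410,::-1],None,fx=5,fy=5))
E
```

```text
t 6.08 box [-62.5   0.5 214.1] F [0.8 0.2 0.2] open 0.0399
```

View pics/s8.png

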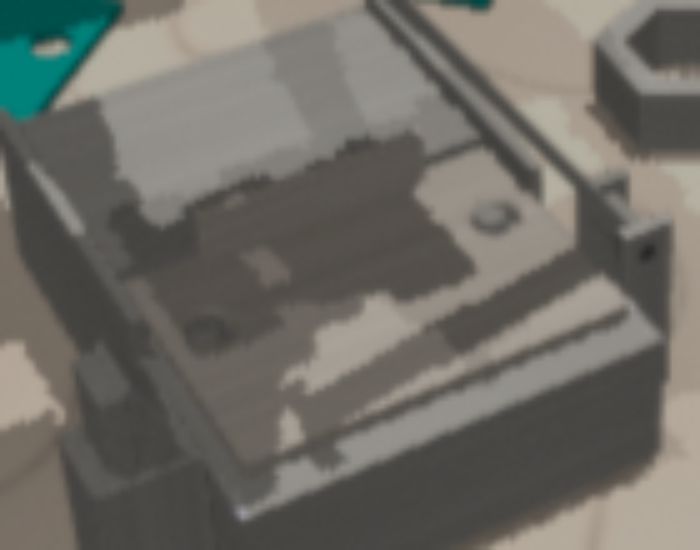

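View pics/t8.png

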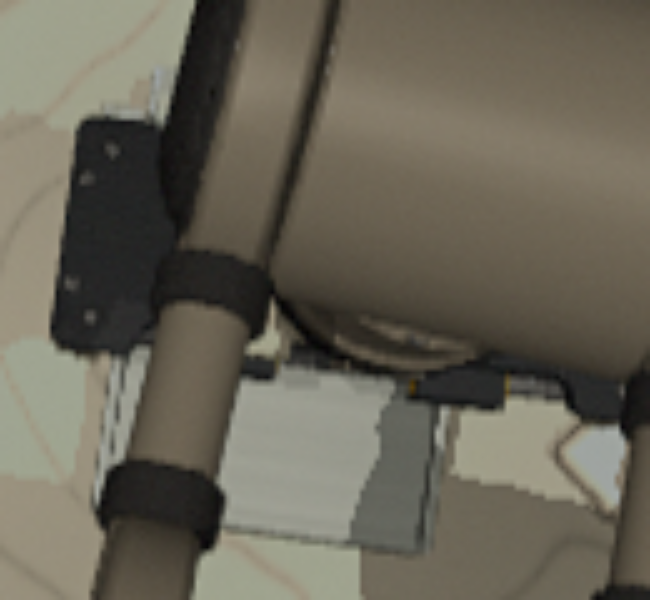

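The lid is down. Both pins show in the holes at crop px (207,333) and (495,217), and the lid's rear edge is below and in front of the deck step. Next is the clip: close the fingers and come in on its hinge side.

>>> {"api": "move_arm", "payload": {
  "increments": [
    [-0.055, 0, 0, 0],
    [-0.055, -0.06, -0.08, 0],
    [-0.055, -0.115, -0.16, 0],
    [-0.055, -0.115, -0.206, 0],
    [-0.055, -0.115, -0.206, 0]
  ],
  "gripper": 1.0
}}

```text
time: 6.8
tool_pos: [0.6446, -0.0415, 0.2336]
tool_rot: [0.093, 1.57, 3.078]
contact_force: [-0.0, -0.8, -0.9]
opening: 0.0006
```

```bash
python3 - <<'E'
from h import *
st();print(inc(B(20,45,183))[0])
import cv2
cv2.imwrite("pics/s9.png",cv2.resize(robot.read_camera('scene')[100:310,130:370,::-1],None,fx=2.8,fy=2.8))
E
```

```text
t 6.8 box [ 20.7  46.8 233.6] F [ 0.1 -0.8 -0.9] open 0.0006
[0.1265 0.0045 0.0016]
```

View pics/s9.png

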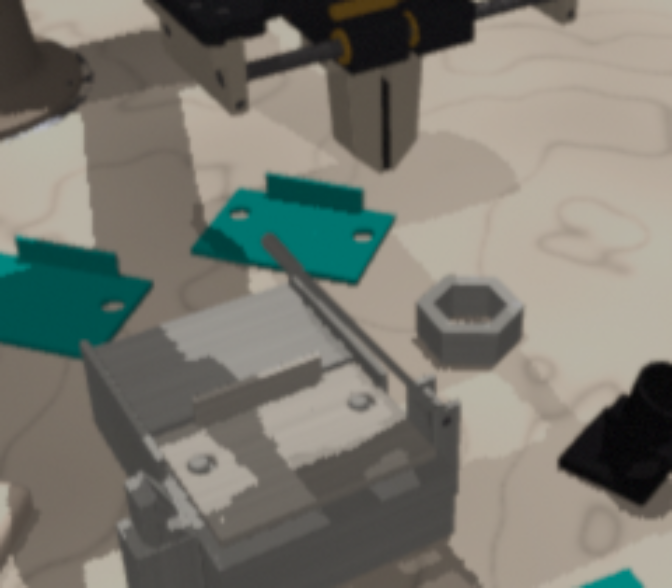

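The lid lies home with both pins in its holes, at (203,462) and (360,400). The closed fingers hang on the hinge side of the raised clip, so I'll go down beside the bar.

>>> {"api": "move_arm", "payload": {
  "increments": [
    [0.06, 0.003, 0, 0],
    [0.12, 0.003, 0, 0],
    [0.125, 0.003, 0, 0]
  ]
}}

```text
time: 7.22
tool_pos: [0.6421, -0.0429, 0.1834]
tool_rot: [-0.002, 1.567, 2.982]
contact_force: [-0.1, 0.5, 0.9]
opening: -0.0002
```

```bash
python3 - <<'E'
from h import *
st()
import cv2
cv2.imwrite("pics/s10.png",cv2.resize(robot.read_camera('scene')[130:290,160:340,::-1],None,fx=3.7,fy=3.7))
E
```

```text
t 7.22 box [ 18.4  45.1 183.4] F [-0.1  0.5  0.9] open -0.0002
```

View pics/s10.png

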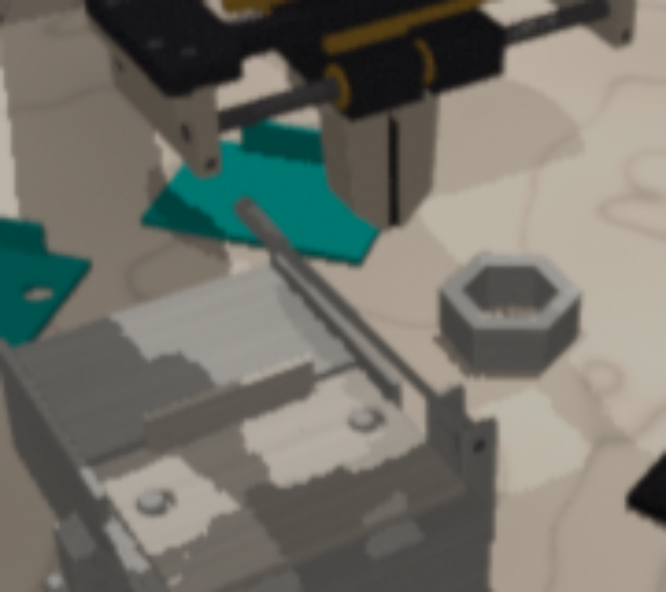

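>>> {"api": "move_arm", "payload": {
  "increments": [
    [-0.01, 0.04, -0.004, 0],
    [-0.01, 0.07, -0.004, 0],
    [0.005, 0.095, -0.004, 0],
    [0.0225, 0.114, -0.004, 0],
    [0.0225, 0.114, -0.004, 0]
  ]
}}

```text
time: 7.9
tool_pos: [0.6378, -0.0887, 0.1751]
tool_rot: [-0.108, 1.569, 2.876]
contact_force: [-0.8, 1.3, 1.2]
opening: 0.0003
```

```bash
python3 - <<'E'
from h import *
st()
import cv2
cv2.imwrite("pics/s11.png",cv2.resize(robot.read_camera('scene')[130:290,160:340,::-1],None,fx=3.7,fy=3.7))
E
```

```text
t 7.9 box [ 21.3  -0.9 175.1] F [-1.   1.2  1.2] open 0.0003
```

View pics/s11.png

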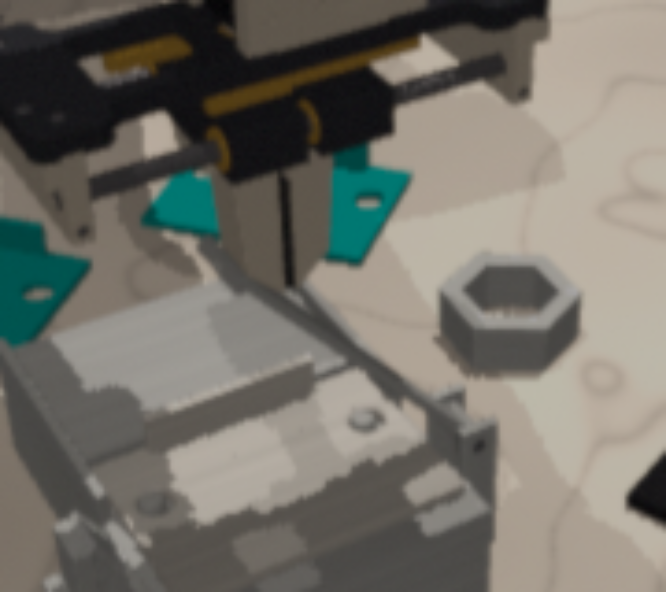

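The finger holds the clip: the bar has moved from (245,205) to (207,245), with about 2 N. I'll follow the arc down.

>>> {"api": "move_arm", "payload": {
  "increments": [
    [0.018, 0.019, 0, 0],
    [0.04, 0.038, 0, 0],
    [0.061, 0.055, 0, 0],
    [0.083, 0.07, 0, 0],
    [0.107, 0.083, 0, 0]
  ]
}}

```text
time: 8.57
tool_pos: [0.6331, -0.1215, 0.1327]
tool_rot: [2.103, 1.571, -1.196]
contact_force: [0.4, -0.2, 2.0]
opening: 0.0003
```

```bash
python3 - <<'E'
from h import *
st()
E
```

```text
t 8.57 box [ 21.9 -34.  132.7] F [ 0.4 -0.1  2. ] open 0.0003
```

>>> {"api": "move_arm", "payload": {
  "increments": [
    [0.025, 0.0115, 0.002, 0],
    [0.05, 0.021, 0.004, 0],
    [0.075, 0.028, 0.004, 0],
    [0.095, 0.033, 0.004, 0],
    [0.095, 0.033, 0.004, 0]
  ]
}}

```text
time: 9.2
tool_pos: [0.6291, -0.1337, 0.0945]
tool_rot: [-0.07, 1.569, 2.915]
contact_force: [-0.8, -1.6, 2.1]
opening: 0.0007
```

```bash
python3 - <<'E'
from h import *
st()
import cv2
cv2.imwrite("pics/s12.png",cv2.resize(robot.read_camera('scene')[150:310,130:310,::-1],None,fx=3.7,fy=3.7))
E
```

```text
t 9.2 box [ 19.8 -46.7  94.5] F [-0.5 -1.7  2.1] open 0.0007
```

View pics/s12.png

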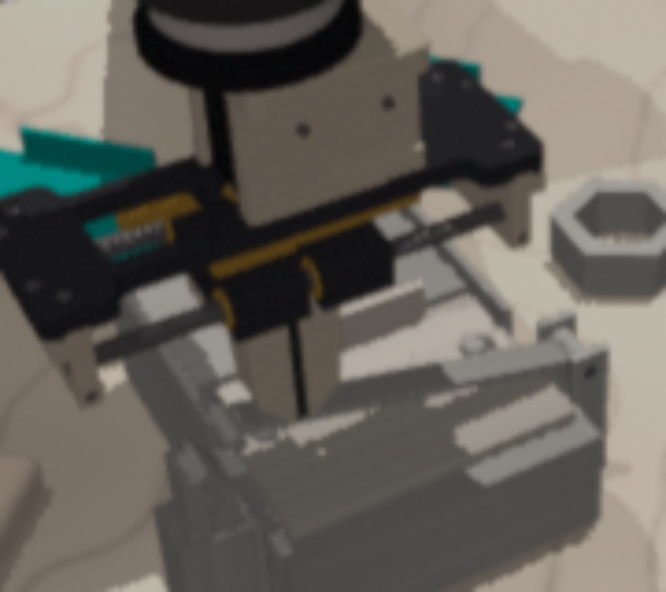

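```bash
python3 - <<'E'
from h import *
for y in(-80,-95):
  for z in (120,140,160): print(y,z,((proj('scene',B(20,-46.7+y,z))-[130,150])*3.7).round())
E
```

```text
-80 120 [ 84. 425.]
-80 140 [ 76. 384.]
-80 160 [ 67. 341.]
-95 120 [ 44. 440.]
-95 140 [ 34. 399.]
-95 160 [ 24. 356.]
```

>>> {"api": "move_arm", "payload": {
  "increments": [
    [0.018, 0.004, 0, 0],
    [0.036, 0.007, 0, 0],
    [0.05, 0.008, 0, 0],
    [0.058, 0.008, 0, 0],
    [0.058, 0.008, 0, 0]
  ]
}}

```text
time: 9.88
tool_pos: [0.6291, -0.1371, 0.0719]
tool_rot: [2.101, 1.57, -1.197]
contact_force: [0.2, -1.2, 2.3]
opening: 0.0004
```

```bash
python3 - <<'E'
from h import *
st()
E
```

```text
t 9.88 box [ 20.4 -50.1  71.9] F [ 0.3 -1.1  2.3] open 0.0004
```

>>> {"api": "move_arm", "payload": {
  "increments": [
    [0.007, 0, 0, 0],
    [0.013, 0, 0, 0],
    [0.016, 0, 0, 0],
    [0.016, 0, 0, 0]
  ]
}}

```text
time: 10.38
tool_pos: [0.629, -0.1369, 0.0655]
tool_rot: [0.433, 1.571, -2.866]
contact_force: [-0.0, -1.4, 2.1]
opening: 0.0003
```

```bash
python3 - <<'E'
from h import *
st()
import cv2
cv2.imwrite("pics/s13.png",cv2.resize(robot.read_camera('scene')[150:310,130:310,::-1],None,fx=3.7,fy=3.7))
E
```

```text
t 10.38 box [ 20.3 -49.8  65.5] F [ 0.2 -1.4  2.1] open 0.0003
```

View pics/s13.png

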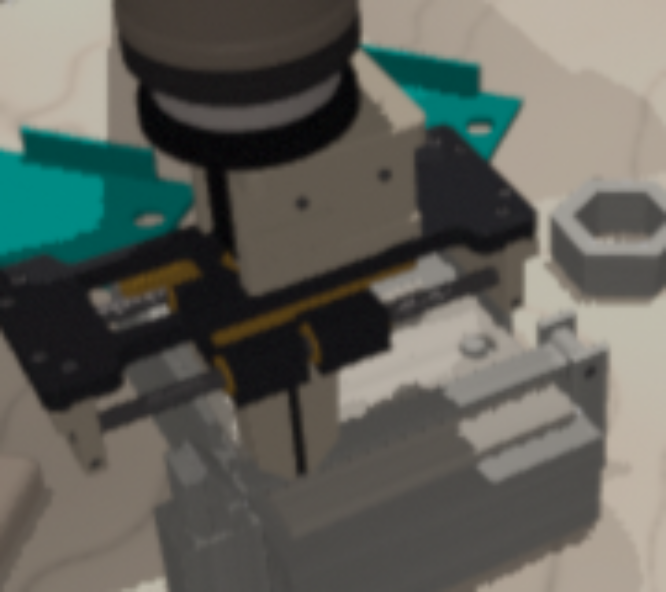

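>>> {"api": "move_arm", "payload": {
  "increments": [
    [0.004, 0, 0, 0],
    [0.008, 0, 0, 0],
    [0.01, 0, 0, 0],
    [0.01, 0, 0, 0]
  ]
}}

```text
time: 10.92
tool_pos: [0.6291, -0.1369, 0.0622]
tool_rot: [2.694, 1.57, -0.604]
contact_force: [-2.1, -2.0, 6.0]
opening: 0.0002
```

```bash
python3 - <<'E'
from h import *
st()
E
```

```text
t 10.93 box [ 20.3 -49.8  62.2] F [-1.8 -2.3  6. ] open 0.0002
```

>>> {"api": "move_arm", "payload": {
  "increments": [
    [0.003, 0, 0, 0],
    [0.005, 0, 0, 0],
    [0.005, 0, 0, 0]
  ]
}}

```text
time: 11.3
tool_pos: [0.6292, -0.1369, 0.0615]
tool_rot: [2.816, 1.57, -0.483]
contact_force: [-4.3, -1.3, 14.0]
opening: 0.0002
```

```bash
python3 - <<'E'
from h import *
st()
import cv2
cv2.imwrite("pics/s14.png",cv2.resize(robot.read_camera('scene')[220:320,150:270,::-1],None,fx=5,fy=5))
E
```

```text
t 11.3 box [ 20.5 -49.9  61.5] F [-4.1 -1.9 14. ] open 0.0002
```

View pics/s14.png

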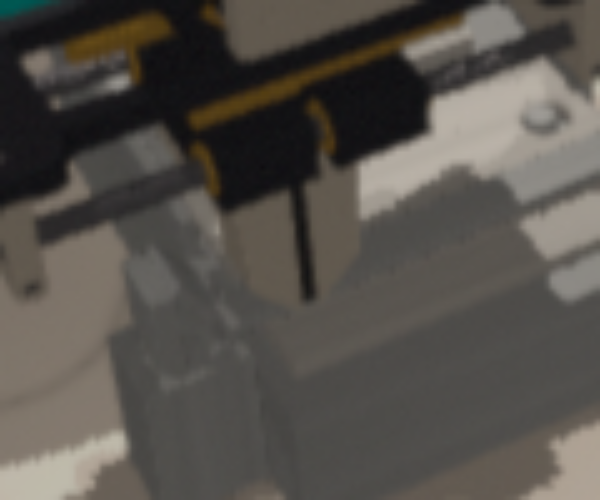

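It's stiff now: 14 N at z 61.5 mm, about where the stop should be. I'll ease off slowly to see whether the clip follows.

>>> {"api": "move_arm", "payload": {
  "increments": [
    [-0.004, 0, 0, 0],
    [-0.009, 0, 0, 0],
    [-0.014, 0, 0, 0],
    [-0.014, 0, 0, 0]
  ]
}}

```text
time: 11.85
tool_pos: [0.6291, -0.1369, 0.0653]
tool_rot: [0.971, 1.571, -2.327]
contact_force: [-0.9, -1.3, 1.9]
opening: 0.0001
```

```bash
python3 - <<'E'
from h import *
st()
E
```

```text
t 11.85 box [ 20.3 -49.8  65.3] F [-0.6 -1.4  1.9] open 0.0001
```

>>> {"api": "move_arm", "payload": {
  "increments": [
    [-0.005, 0, 0, 0],
    [-0.01, 0, 0, 0],
    [-0.01, 0, 0, 0]
  ]
}}

```text
time: 12.22
tool_pos: [0.6289, -0.1366, 0.0691]
tool_rot: [-0.568, 1.57, 2.417]
contact_force: [0.6, 0.1, 0.1]
opening: 0.0004
```

```bash
python3 - <<'E'
from h import *
st()
import cv2
cv2.imwrite("pics/s15.png",cv2.resize(robot.read_camera('scene')[220:320,150:270,::-1],None,fx=5,fy=5))
E
```

```text
t 12.22 box [ 20.1 -49.6  69.1] F [0.5 0.2 0.1] open 0.0004
```

View pics/s15.png

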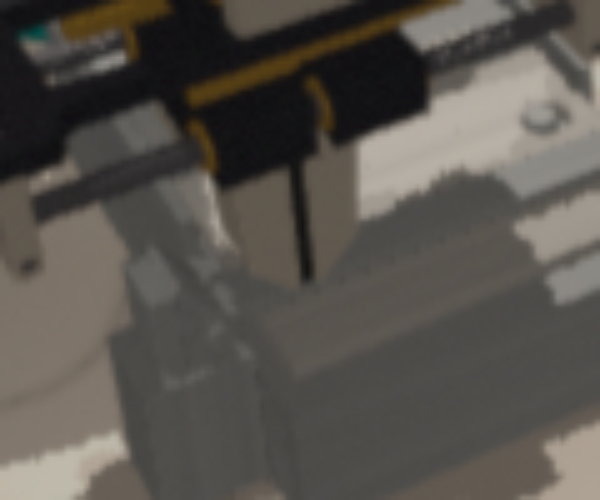

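The force went to zero at z 69, so the clip stayed down: it's caught. I'll lift straight up and clear.

>>> {"api": "move_arm", "payload": {
  "increments": [
    [-0.05, 0, 0, 0],
    [-0.15, 0, 0, 0],
    [-0.28, 0, 0, 0],
    [-0.35, 0, 0.12, 0],
    [-0.35, 0, 0.25, 0]
  ]
}}

```text
time: 12.9
tool_pos: [0.5305, -0.1214, 0.2115]
tool_rot: [2.944, 1.565, -0.354]
contact_force: [-0.0, -0.8, 0.8]
opening: 0.0004
```

>>> {"api": "move_arm", "payload": {
  "increments": [
    [0, 0.15, 0.1, 0],
    [0, 0.3, 0.2, 0],
    [0, 0.45, 0.25, 0],
    [0, 0.6, 0.25, 0],
    [0, 0.6, 0.25, 0]
  ]
}}

```text
time: 13.52
tool_pos: [0.3927, -0.3457, 0.2092]
tool_rot: [1.924, 1.57, -1.378]
contact_force: [-0.1, 0.1, -0.3]
opening: 0.0004
```

```bash
python3 - <<'E'
from h import *
st()
import cv2
s=robot.read_camera('scene')[:,:,::-1]
cv2.imwrite("pics/s16.png",cv2.resize(s[175:325,150:310],None,fx=4,fy=4));cv2.imwrite("pics/s16f.png",s)
t=robot.read_camera('top')[:,:,::-1]
cv2.imwrite("pics/t16.png",t)
for n,X in dict(bar=B(20,-80,64),nose=B(20,-78.5,69.5),h0=B(-12,50,56),h1=B(-12,-50,56)).items(): print(n,proj('top',X).round(1),((proj('scene',X)-[150,175])*4).round(0))
E
```

```text
t 13.53 box [-180.3 -293.2  209.2] F [-0.1  0.1 -0.3] open 0.0004
bar [379.  178.1] [160. 427.]
nose [378.7 177.5] [162. 414.]
h0 [316.3 185.3] [431. 271.]
h1 [362.6 191.5] [202. 360.]
```

View pics/s16.png

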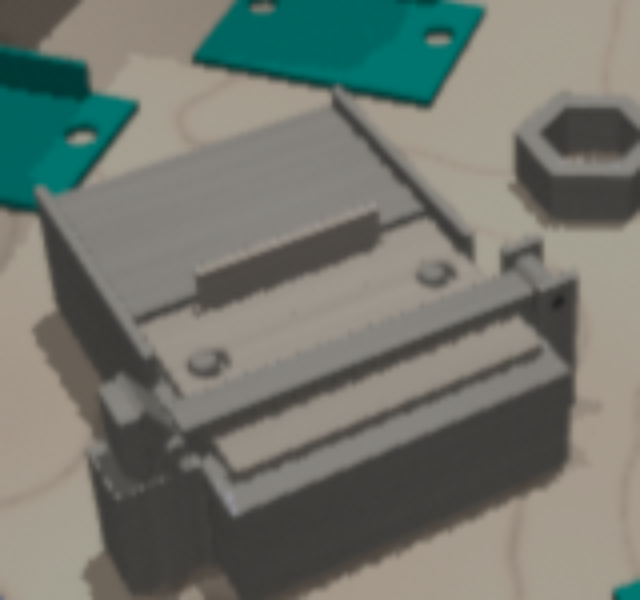

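View pics/t16.png

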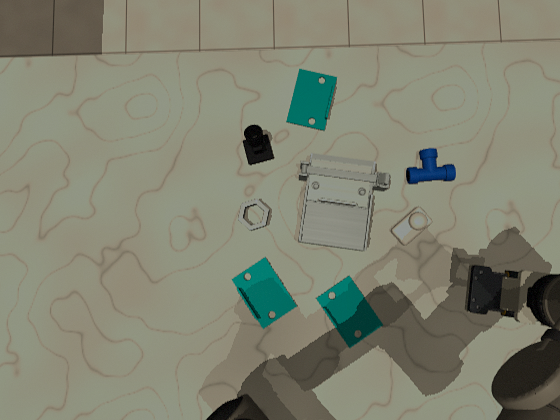

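The crop shows the lid flat on its seat with pins in both holes, at (208,361) and (435,272). Predicted positions for those were (202,360) and (431,271). The clip lies flat across the lid with its bar under the catch at about (170,430). In the top view the tee, nut, cover, holder and teal lids are where they began. Time to hand in.

```bash
python3 - <<'E'
from h import *
import cv2
a=cv2.imread('pics/top0.png').astype(int);b=cv2.imread('pics/t16.png').astype(int)
d=abs(a-b).max(2)
for n,(u,v) in dict(tee=(430,167),nut=(254,214),cover=(411,226),holder=(257,144),lidA=(312,98)).items(): print(n,(d[v-22:v+22,u-25:u+25]>40).sum())
st();print(robot.hand_in())
E
```

```text
tee 0
nut 0
cover 0
holder 0
lidA 0
t 13.62 box [-179.8 -291.1  208.9] F [-0.4  0.2  0.7] open 0.0002
the job is handed in; nothing more can be done
None
```

The lid is home on its seat, the spring clip is caught across it, and I handed the job in at 13.6 s.

- **Lid:** I pushed the metal lid forward about 70 mm by its lip, with the fingers 40 mm apart. It dropped over both pins and stopped against them at about 6 N.
- **Clip:** I swung the clip down its arc with the closed fingertips and pressed it to its stop at about 14 N. I eased off until the force read zero, then lifted straight up without touching the catch.
- **Last checks:** The final pictures show both pins in the holes and the lid flat and in front of the deck step. The clip lies flat with its bar under the catch. It stayed down about 1.4 s after I let go.
- **Other things:** The before-and-after top views show no change at the tee, nut, hinge cover, shower holder or far teal lid. I checked the two nearer teal lids only by eye, and they look unmoved.
- **Disagreements:** The two camera views differed by 3–5 mm along x on single points, so I used their mean for the box position. One lip-corner reading was about 2 px off its prediction. No check failed.

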